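Change over the sample carriers of the HPLC autosampler

ROBOT

A 6-joint arm with a two-finger parallel gripper is mounted at the origin on the work surface. World frame = base frame: x ahead of the robot, y to its left, z up, the work surface at z = 0. Lengths are in m, angles in rad, forces in N, time in s.
With the tool pointing down it reaches from about 0.375 to 0.975 m from the base axis. Payload 3.8 kg.
Tool frame: the origin (TCP) lies midway between the tips of the shut fingers; the grasp point (between the pads) lies 19 mm behind it; z points along the fingers, y is the line along which they close (so a half turn about z gives the same grasp; the last joint's range is limited). The gripper opens to 88 mm and grips with 3 to 60 N. Pads are 18 mm wide; open, the fingers measure 123 mm over their backs; the gripper's body (75 mm by 187 mm) begins 45 mm behind the grasp point.
Start: joints at [1.065, 0.264, 1.604, -0, 1.274, -0.037], TCP at [0.305, 0.602, 0.239] pointing down, gripper open.
Joint ranges: [-2.63, 2.63], [-0.94, 2.18], [0.31, 2.57], [-1.31, 4.45], [0, 2.66], [-2.55, 2.55]. Speed limits (rad/s): [2.57, 2.57, 3.14, 3.14, 3.14, 3.14].

INTERFACE

Orientations are given as a rotation vector (axis times angle).
In Python, from cell import manip, inverse_kinematics, cams, order gives the robot as it stands. Calls block until the motion is done:
- manip.move_pose(position, orientation): joint-space move of the TCP to a pose.
- manip.move_linear(position, rate=0.15, rot=None): straight line of the TCP; rot=None keeps the orientation; rate is the mean speed in m/s.
- manip.set_joints(angles): joint-space move.
- manip.set_gripper(opening, force=None): finger opening in m; force is the grip in N (None keeps the last); returns when the fingers have stopped.
- manip.dwell(seconds).
- inverse_kinematics(position, orientation): joint angles nearest the present ones, or None.
- manip.state(): the state.
- cams.capture(name): name is "scene" or "top" or "wrist"; returns a dict with "image" (400x640x3 uint8, blue, green, red), "z_map" (400x640 float32, m along the optical axis (not along the pixel's ray), 0 where there is no reading), "intrinsics" (3x3 intrinsics, pixels), "position" and "orientation" of the camera in the world; the wrist camera has in their place "T_tool_cam" (4x4, takes a point from camera to tool coordinates, whose origin is the TCP and whose axes are the flange's). Camera axes: x right, y down, z forward; pixel columns grow to the right and rows downward; lengths in m; the calibration is good to about 2 mm. A picture is of the moment at which its call begins: read the wrist's pose just before it.
A pose or a line that the arm cannot do raises manip.IKError and nothing moves.
- order.close_job(): hands the job in; it is judged then, once.
The state is a dict: "clock": time; "joint_pos": joint angles; "joint_velocities": joint speeds; "tau": joint torques, N m; "tool_pos": TCP position; "tcp_rot": TCP orientation; "contact_force": force on the tool from outside, world axes, zero at the start; "moment": the same for the moment, N m; "gripper_width": finger opening in m; "grasp_force": force on a finger pad.
Only numpy, scipy, OpenCV 4.12 (cv2) and the standard library are available. Lean on these libraries where they do the work, as an engineer would, in place of code of your own. Each camera call takes 0.05 s, during which the arm holds its last target. There are 200 camera calls.

TASK

The sampler's run is finished: pull the finished grey carriers out of its lanes past the spring catch and lay them flat in the green return tray. Seat every white vial rack that is waiting on the bench in the pockets of the two blue carriers, and slide both blue carriers with their racks, one into each lane, until they click fully home. Keep the racks and finished carriers upright and leave the other things on the bench undisturbed.

Things in the scene. Friction and masses are not known exactly. Their poses are not given: they have to be found in the camera images.
- sampler: white bench instrument; in front a sample bay 220 mm wide with two lanes (centre lines y = +45, -45 mm). Own +x points INTO the lanes; origin at bench level. Along x: open deck 6 mm thick with rails 12 mm high from -160 to -60 mm (lane 60 mm wide, flaring to 78 from -120 to -160); clear roof from -60 mm (underside 73, top 78 mm above bench) to the stop wall at +73; body 220 mm high behind
- lane1_home (a point): where a carrier's origin lies when home in lane 1 (sampler's +y side), on the deck, 6 mm above the bench; axes as the sampler. The lane is 60 mm wide here too. A sprung roller in the lane's outer wall meets the carrier's bevelled nose 35 mm before home, rides along its side, then drops into its side notch with a click at home; pushing in past it takes 8 to 20 N, pulling out 7 to 12 N. The stop is 2 mm past home
- lane2_home (a point): the same for lane 2 (the sampler's -y side)
- tray: green shallow return tray, 210 x 172 mm outside, walls 18 mm high and 4 mm thick, fixed to the bench; origin at the centre of its underside, long side along its x; room for two carriers side by side along x
- tray_in (a point): centre of the return tray's inner floor (inside 202 x 164 mm)
- done1: finished carrier, grey, black handle, with two grey racks of clear red-capped vials latched in it (one piece, 172 mm long, 0.3 kg), at first home in lane 1; may be absent, its lane is then free. Shape and axes as the blue carriers: origin under the centre of the tray part, handle at x = -87 mm; vial caps 54 mm above the underside
- done2: finished carrier, grey, black handle, with two grey racks of clear red-capped vials latched in it (one piece, 172 mm long, 0.3 kg), at first home in lane 2; may be absent, its lane is then free. Shape and axes as the blue carriers: origin under the centre of the tray part, handle at x = -87 mm; vial caps 54 mm above the underside
- carrier1: blue sample carrier, empty at first: tray 142 x 58 mm, walls 12 mm high, floor 4 mm, two pockets 65 x 50 mm (x, y); origin at the centre of the tray's underside. The +x end enters the lane first. Handle: upright post centred at x = -87 mm, 30 mm long (x), 20 mm wide (y), from 0 to 75 mm above the underside; 0.1 kg empty
- carrier1_near (a point): centre of the floor of carrier 1's pocket next to the handle (x = -34.5 mm, 4 mm above the underside); a rack whose origin is here is seated
- carrier1_far (a point): the same for the pocket away from the handle (x = +34.5 mm)
- carrier2: blue sample carrier, empty at first: tray 142 x 58 mm, walls 12 mm high, floor 4 mm, two pockets 65 x 50 mm (x, y); origin at the centre of the tray's underside. The +x end enters the lane first. Handle: upright post centred at x = -87 mm, 30 mm long (x), 20 mm wide (y), from 0 to 75 mm above the underside; 0.1 kg empty
- carrier2_near (a point): centre of the floor of carrier 2's pocket next to the handle (x = -34.5 mm, 4 mm above the underside); a rack whose origin is here is seated
- carrier2_far (a point): the same for the pocket away from the handle (x = +34.5 mm)
- rack1: white vial rack with 12 amber vials with blue caps, 60 x 45 mm (x, y), rack body 40 mm high, 50 mm with caps (caps field 54 x 40 mm), about 0.12 kg; origin at the centre of its underside; fits a pocket either way round with its x along the carrier's x; may be absent
- rack2: white vial rack with 12 amber vials with blue caps, 60 x 45 mm (x, y), rack body 40 mm high, 50 mm with caps (caps field 54 x 40 mm), about 0.12 kg; origin at the centre of its underside; fits a pocket either way round with its x along the carrier's x; may be absent
- rack3: white vial rack with 12 amber vials with blue caps, 60 x 45 mm (x, y), rack body 40 mm high, 50 mm with caps (caps field 54 x 40 mm), about 0.12 kg; origin at the centre of its underside; fits a pocket either way round with its x along the carrier's x; may be absent
- rack4: white vial rack with 12 amber vials with blue caps, 60 x 45 mm (x, y), rack body 40 mm high, 50 mm with caps (caps field 54 x 40 mm), about 0.12 kg; origin at the centre of its underside; fits a pocket either way round with its x along the carrier's x; may be absent
- reagent: amber reagent bottle with black cap, 56 mm across, 115 mm high; bystander; origin at the centre of its underside
- jar: clear jar with white lid, 60 mm across, 75 mm high; bystander; origin at the centre of its underside
- carton: cardboard carton 100 x 70 x 50 mm; bystander; origin at the centre of its underside
- wrench: steel wrench, 130 mm, lying; bystander
- beaker: glass beaker 66 mm across, 85 mm high; bystander; origin at the centre of its underside
- pen: black pen, 130 mm, lying; bystander
Mind the look-alikes: they are no part of the job. Leave any red look-alike of the rack3 alone.

How it is judged:
At the end, for the whole second after the job is handed in: Each lane holds one blue carrier, within 6 mm of home and 0.06 rad of straight; every rack present is seated in a blue carrier's pocket (within 6 mm of its floor centre); every grey carrier present lies on the floor of the return tray (within 5 mm, tilted under 0.06 rad) (((distance between carrier1 and lane1_home below 0.006 m and angle between the x axis of carrier1 and the x axis of lane1_home, either way round below 0.06 rad) or (distance between carrier2 and lane1_home below 0.006 m and angle between the x axis of carrier2 and the x axis of lane1_home, either way round below 0.06 rad)) and ((distance between carrier1 and lane2_home below 0.006 m and angle between the x axis of carrier1 and the x axis of lane2_home, either way round below 0.06 rad) or (distance between carrier2 and lane2_home below 0.006 m and angle between the x axis of carrier2 and the x axis of lane2_home, either way round below 0.06 rad)) and (distance between rack1 and carrier1_near below 0.006 m or distance between rack1 and carrier1_far below 0.006 m or distance between rack1 and carrier2_near below 0.006 m or distance between rack1 and carrier2_far below 0.006 m) and (distance between rack2 and carrier1_near below 0.006 m or distance between rack2 and carrier1_far below 0.006 m or distance between rack2 and carrier2_near below 0.006 m or distance between rack2 and carrier2_far below 0.006 m) and (distance between rack3 and carrier1_near below 0.006 m or distance between rack3 and carrier1_far below 0.006 m or distance between rack3 and carrier2_near below 0.006 m or distance between rack3 and carrier2_far below 0.006 m) and (distance between rack4 and carrier1_near below 0.006 m or distance between rack4 and carrier1_far below 0.006 m or distance between rack4 and carrier2_near below 0.006 m or distance between rack4 and carrier2_far below 0.006 m) and x of done1 in the frame of tray_in between -0.1 and 0.1 m and y of done1 in the frame of tray_in between -0.08 and 0.08 m and z of done1 in the frame of tray_in between -0.004 and 0.005 m and angle between each of done1, done2's own z axis and vertical below 0.06 rad and x of done2 in the frame of tray_in between -0.1 and 0.1 m and y of done2 in the frame of tray_in between -0.08 and 0.08 m and z of done2 in the frame of tray_in between -0.004 and 0.005 m); the robot touches nothing.
It fails at once if a white rack is tipped over (more than 0.8 rad) (angle between any of rack1, rack2, rack3, rack4's own z axis and vertical above 0.8 rad).
It fails at once if a finished carrier is tipped over (more than 0.8 rad) (angle between any of done1, done2's own z axis and vertical above 0.8 rad).
It fails at once if a bystander (amber bottle, jar, carton, wrench, beaker, pen) is moved more than 40 mm (distance of any of reagent, jar, carton, wrench, beaker, pen from where it was at the start of the episode above 0.04 m).
Of done1, done2 only 1 to 2 are there at a start; the rules pass over those that are not, and their reading is None.
Of rack1, rack2, rack3, rack4 only 3 to 4 are there at a start; the rules pass over those that are not, and their reading is None.
At some moment in a run one of rack1, rack2, rack3, rack4, carrier1, carrier2 may be knocked a few centimetres aside while the robot is not near it.
It also fails if it takes over 210 s, if anything falls off the work surface, if the arm or the gripper's body presses on something with over 40 N, if the wrist force passes 120 N, or if a joint passes its speed limit or range.

## Working session

There is one attempt and no reset: what is moved stays moved. The work goes in short steps, each a Python script; the robot and the scene stay as the last script left them, time stands still between calls to the robot, and variables do not carry over. Pictures are saved under pics/ and viewed, at most 14 in all, crops included, and the job is handed in when it is done.

```bash
ls; mkdir -p pics; python3 - <<'E'
from cell import manip,cams
import cv2,numpy as np
for n in("top","scene"):
    c=cams.capture(n); cv2.imwrite(f"pics/{n}0.png",c["image"]); np.savez(f"{n}0.npz",**c)
    print(n,c["position"],c["orientation"],c["intrinsics"].tolist())
s=manip.state();print(s["clock"],s["tool_pos"],s["tcp_rot"],s["contact_force"])
E
```

```text
pics
top [ 0.49576182 -0.07928132  0.95906333] [-2.176299    2.14910692 -0.05031953] [[362.1594050530901, 0.0, 320.28978529779016], [0.0, 362.1594050530901, 197.10545282857277], [0.0, 0.0, 1.0]]
scene [ 1.22966117 -0.83892686  0.91055976] [-2.1885099  -0.74777532  0.36993543] [[519.1290036481588, 0.0, 319.1651068082489], [0.0, 519.1290036481588, 190.96422107888637], [0.0, 0.0, 1.0]]
0.1 [0.30464794 0.60163025 0.23752331] [-7.29484653e-01 -3.05516380e+00  3.04741879e-03] [0.09322127 0.65888293 0.06084706]
```

View pics/top0.png

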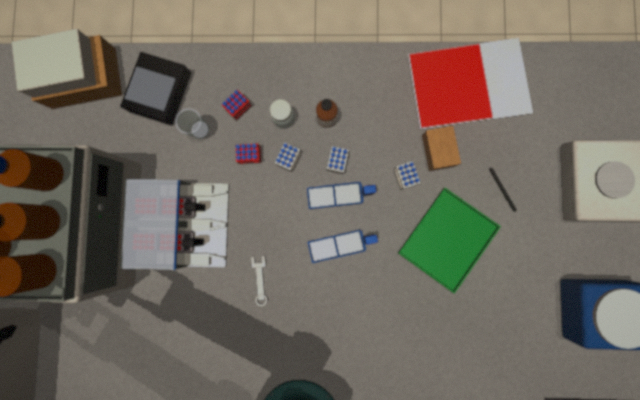

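View pics/scene0.png

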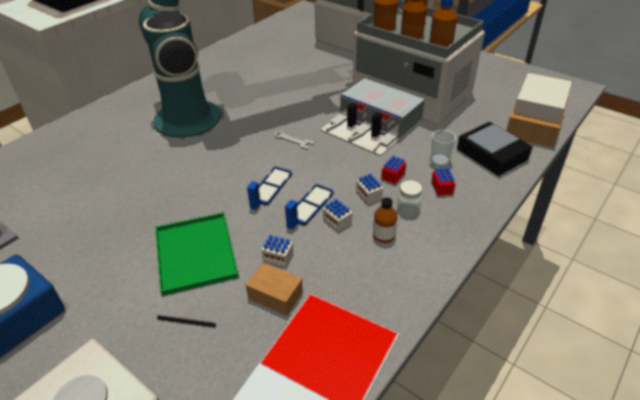

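Top view (image up = world +x, left = +y): white racks at (288,156), (338,159), (407,175). The look-alikes with red bodies are at (236,104) and (248,153), and I'll leave them. Blue carriers are at (340,195) and (343,244), with handles on the right. The finished carriers' handles are at (195,205) and (195,241), and the tray is at (449,240). That makes three racks and two finished carriers. Next I'll measure them and take a close crop.

```bash
cat > h.py <<'E'
import numpy as np,cv2
from scipy.spatial.transform import Rotation as R
from cell import manip,inverse_kinematics,cams,order
def cloud(c,T=None):
    z=c["z_map"];K=c["intrinsics"];v,u=np.mgrid[:z.shape[0],:z.shape[1]]
    P=np.dstack([(u-K[0,2])/K[0,0]*z,(v-K[1,2])/K[1,1]*z,z])
    if T is None:
        return P@R.from_rotvec(c["orientation"]).as_matrix().T+c["position"]
    return P@T[:3,:3].T+T[:3,3]
def wristshot():
    s=manip.state();T=np.eye(4);T[:3,:3]=R.from_rotvec(s["tcp_rot"]).as_matrix();T[:3,3]=s["tool_pos"]
    c=cams.capture("wrist");return c,cloud(c,T@np.array(c["T_tool_cam"]))
def blobs(c,P,kind,zlo=.0,zhi=.3,amin=20):
    hsv=cv2.cvtColor(c["image"],cv2.COLOR_BGR2HSV);H,S,V=cv2.split(hsv)
    m={"blue":(H>100)&(H<130)&(S>110),"green":(H>45)&(H<75)&(S>120),"red":((H<8)|(H>172))&(S>120),
       "white":(S<60)&(V>150)}[kind]
    m=m&(P[...,2]>zlo)&(P[...,2]<zhi)&(c["z_map"]>0)
    n,l,st,_=cv2.connectedComponentsWithStats(m.astype(np.uint8)); out=[]
    for i in range(1,n):
        if st[i,4]<amin: continue
        p=P[l==i]; (cx,cy),(w,h),a=cv2.minAreaRect((p[:,:2]*1000).astype(np.float32))
        if w<h: w,h,a=h,w,a+90
        a=(a+90)%180-90
        uv=np.argwhere(l==i).mean(0)[::-1]
        out.append(dict(uv=uv.round(),c=np.r_[cx,cy]/1000,wh=np.round([w,h]),a=np.radians(a),z=np.percentile(p[:,2],[5,50,95]).round(3),n=st[i,4],p=p))
    return out
def show(bs):
    for b in bs: print(b["uv"],b["c"].round(4),b["wh"],"deg",round(np.degrees(b["a"]),1),b["z"],b["n"])
def rot(psi): # tool x axis along world angle psi, closing along psi-90deg, pointing down
    return (R.from_euler("z",psi)*R.from_euler("x",np.pi)).as_rotvec()
def best(pos,psi):
    q=np.array(manip.state()["joint_pos"]);c=[]
    for k in(0,np.pi):
        j=inverse_kinematics(pos,rot(psi+k))
        if j is not None and abs(j[5])<2.5: c.append((np.abs(np.array(j)-q).max(),psi+k))
    return min(c)[1]
def over(pos,psi,z,lift=None):
    "rise, then joint move above pos"
    if lift: s=manip.state();p=list(s["tool_pos"]);p[2]=max(lift,p[2]);manip.move_linear(p,.25)
    q=[pos[0],pos[1],z];a=best(q,psi);manip.move_pose(q,rot(a));return a
def lin(x,y,z,rate=.15): manip.move_linear([x,y,z],rate)
def st(*k):
    s=manip.state();print("t",round(s["clock"],1),np.round(s["tool_pos"],4),"F",np.round(s["contact_force"],1),"M",np.round(s["moment"],2),"w",round(s["gripper_width"],4),"g",round(s["grasp_force"],1));return s
E
python3 - <<'E'
from h import *
c=dict(np.load("top0.npz"));P=cloud(c)
for k in("blue","green","red"): print(k);show(blobs(c,P,k,-.01,.12,12))
# sampler roof/deck/black handles
V=cv2.cvtColor(c["image"],cv2.COLOR_BGR2GRAY)
for (u0,u1,v0,v1) in((178,206,193,215),(178,206,232,252)):
    m=np.zeros(V.shape,bool);m[v0:v1,u0:u1]=1;m&=(V<60)&(P[...,2]>.06);p=P[m];print("handle",p.mean(0).round(4),len(p),p.min(0).round(3),p.max(0).round(3))
for u,v in((150,190),(150,225),(215,225),(260,230),(215,188),(215,265)):print(u,v,P[v,u].round(4))
cv2.imwrite("pics/crop1.png",cv2.resize(c["image"][90:275,120:420],None,fx=2.6,fy=2.6,interpolation=cv2.INTER_CUBIC))
E
```

```text
blue
[234.  98.] [0.8264 0.1818] [20.  5.] deg 52.7 [0.049 0.051 0.054] 15
[242.  98.] [0.8273 0.1617] [19.  4.] deg 46.7 [0.048 0.05  0.052] 14
[230. 101.] [0.8168 0.1926] [19.  5.] deg 37.6 [0.047 0.051 0.053] 13
[230. 109.] [0.7968 0.1909] [22.  4.] deg 46.1 [0.046 0.05  0.052] 13
[367. 190.] [ 0.5894 -0.1658] [42. 32.] deg 6.9 [0.012 0.074 0.077] 129
[178. 192.] [0.5749 0.3041] [27.  2.] deg 1.8 [0.079 0.081 0.083] 12
[177. 222.] [0.5035 0.3033] [66.  4.] deg -0.7 [0.08  0.082 0.084] 31
[368. 239.] [ 0.4654 -0.17  ] [45. 31.] deg 13.6 [0.012 0.074 0.078] 126
[175. 258.] [0.415  0.3037] [44.  3.] deg 0.5 [0.079 0.081 0.084] 21
[588. 311.] [ 0.3019 -0.7204] [146. 138.] deg -0.6 [0.026 0.085 0.091] 2223
green
[449. 240.] [ 0.4673 -0.376 ] [206. 170.] deg -35.1 [0.001 0.004 0.014] 5386
red
[450.  85.] [ 0.8791 -0.3873] [209. 188.] deg 8.4 [0.006 0.009 0.012] 5260
[240. 109.] [0.8085 0.1757] [64. 38.] deg -58.6 [0.012 0.038 0.044] 164
[252. 157.] [0.6714 0.1359] [70. 35.] deg -52.1 [0.012 0.038 0.043] 135
[181. 206.] [0.5433 0.3055] [41. 11.] deg 4.0 [0.051 0.061 0.065] 46
[179. 242.] [0.4526 0.3066] [40. 12.] deg 5.1 [0.051 0.06  0.063] 49
handle [0.5423 0.2823 0.0768] 181 [0.522 0.258 0.06 ] [0.569 0.308 0.085]
handle [0.4536 0.2722 0.0884] 146 [ 0.433 -0.079  0.06 ] [0.496 0.308 0.959]
150 190 [0.5804 0.3747 0.0809]
150 225 [0.494  0.3706 0.0799]
215 225 [0.4962 0.2325 0.008 ]
260 230 [0.4847 0.1137 0.0012]
215 188 [0.5948 0.2367 0.0066]
215 265 [0.3914 0.2294 0.0053]
```

View pics/crop1.png

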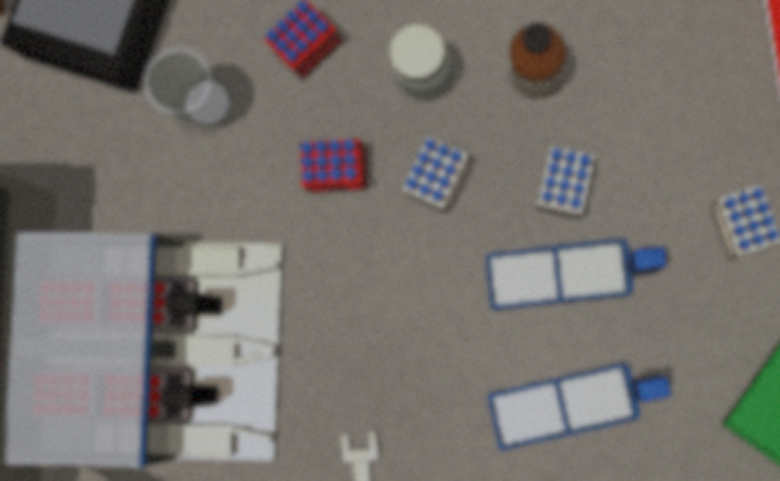

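The crop confirms the choice: three white racks at crop (437,173), (567,180) and (749,220), and two red-bodied look-alikes at (303,38) and (333,165) that I'll leave alone. Next is a close look at the sampler bay.

```bash
python3 - <<'E'
from h import *
s=manip.state();p=s["tool_pos"]
lin(p[0],p[1],.33,.2); manip.move_linear([.30,.27,.33],.3)
a=over((.50,.20),np.pi/2,.30)
print("psi",a);c,P=wristshot();cv2.imwrite("pics/w1.png",c["image"]);np.savez("w1.npz",P=P,**c);st();print(manip.state()["joint_pos"],c["T_tool_cam"])
E
```

```text
psi 1.5707963267948966
t 2.9 [0.4993 0.2011 0.3   ] F [ 0.  -0.7  0.1] M [-0.09  0.06  0.  ] w 0.0882 g 0.0
[ 3.36187235e-01 -2.86415187e-02  1.81660668e+00  6.07742536e-04
  1.35426268e+00  3.33288629e-01] [[ 3.49242437e-04 -9.56414499e-01 -2.92012302e-01  7.49995878e-02]
 [ 9.99999774e-01  5.01913465e-04 -4.47909067e-04  4.58655382e-04]
 [ 5.74951632e-04 -2.92012079e-01  9.56414458e-01 -1.45783316e-01]
 [ 0.00000000e+00  0.00000000e+00  0.00000000e+00  1.00000000e+00]]
```

View pics/w1.png

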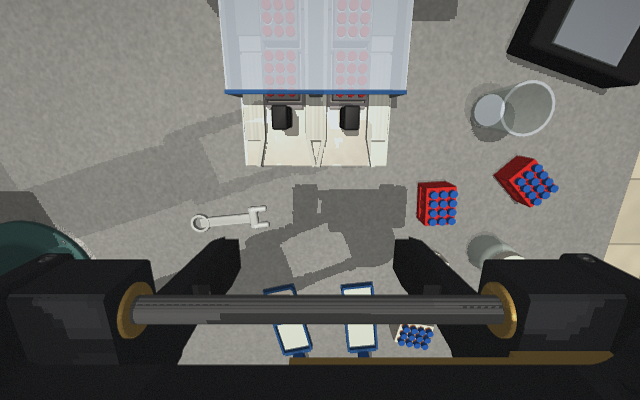

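Wrist view: the bay is seen straight on, with the black handles at (282,117) and (349,117) and the roof's blue edge at row 92. The blue carriers are at the bottom of the frame.

```bash
python3 - <<'E'
from h import *
d=np.load("w1.npz");P=d["P"];c={k:d[k] for k in d.files};g=cv2.cvtColor(c["image"],cv2.COLOR_BGR2GRAY)
for u0,u1 in((265,300),(333,367)):
    m=np.zeros(g.shape,bool);m[95:140,u0:u1]=1;m&=(g<70)&(P[...,2]>.074)&(P[...,2]<.09);p=P[m]
    print("handle",p.mean(0).round(4),np.percentile(p,2,axis=0).round(4),np.percentile(p,98,axis=0).round(4),len(p))
b=blobs(c,P,"blue",.07,.09,100);show(b)
p=b[0]["p"];print("edge fit y=a x+b",np.polyfit(p[:,0],p[:,1],1), p[:,0].min(),p[:,0].max(),p[:,1].min(),p[:,1].max())
# deck: bright z 4..20mm
m=np.zeros(g.shape,bool);m[95:175,235:400]=1;m&=(g>140)&(P[...,2]>.003)&(P[...,2]<.03);p=P[m];print("deck",np.percentile(p,[.5,99.5],axis=0).round(4),cv2.minAreaRect((p[:,:2]*1000).astype(np.float32)))
q=p[p[:,1]<np.percentile(p[:,1],3)];print(np.polyfit(q[:,0],q[:,1],1))
E
```

```text
handle [0.4535 0.2741 0.0804] [0.4441 0.2596 0.0777] [0.4628 0.2881 0.0824] 391
handle [0.5425 0.2738 0.0802] [0.5331 0.2599 0.0767] [0.5514 0.2884 0.0822] 367
[315.  92.] [0.4984 0.3034] [219.   4.] deg 0.1 [0.079 0.081 0.082] 722
edge fit y=a x+b [0.00242942 0.30241905] 0.3887441786674296 0.6079879536600631 0.301420270633497 0.3056756922888372
deck [[0.3889 0.2017 0.0038]
 [0.607  0.3027 0.0195]] ((498.07818603515625, 252.65606689453125), (220.54493713378906, 102.45101928710938), 0.13911835849285126)
[0.00052427 0.20220287]
```

```bash
python3 - <<'E'
from h import *
x,y=.5425,.274
over((x,y),np.pi/2,.15); manip.set_gripper(.05); lin(x,y,.040,.12); manip.set_gripper(.0,60); st()
lin(x,.262,.040,.03); st(); lin(x,.10,.040,.08); st()
lin(x,.10,.075,.06); s=st()
c,P=wristshot();bs=blobs(c,P,"red",.06,.13,10);p=np.vstack([b["p"] for b in bs]);p=p[(abs(p[:,0]-x)<.03)]
print(len(p),p.min(0),p.max(0),"caps z vs y",np.polyfit(p[:,1],p[:,2],1))
cv2.imwrite("pics/w2.png",c["image"])
E
```

```text
t 6.0 [0.5427 0.2741 0.0404] F [-0.2  0.3  2.3] M [-0.09  0.12  0.03] w 0.0199 g 60.0
t 6.5 [0.5423 0.2649 0.0404] F [-2.9 10.6  0.6] M [1.55 0.51 0.17] w 0.0198 g 60.0
t 8.7 [0.5424 0.0999 0.0399] F [-1.1 -0.5  0.7] M [ 0.08  0.09 -0.07] w 0.0198 g 60.0
t 9.4 [0.5423 0.0999 0.0751] F [-0.4 -0.7 -3.2] M [-0.23  0.09  0.06] w 0.0193 g 60.0
10709 [0.52132079 0.11409783 0.06394167] [0.56394455 0.2181861  0.09683568] caps z vs y [-0.00329955  0.09416445]
```

View pics/w2.png

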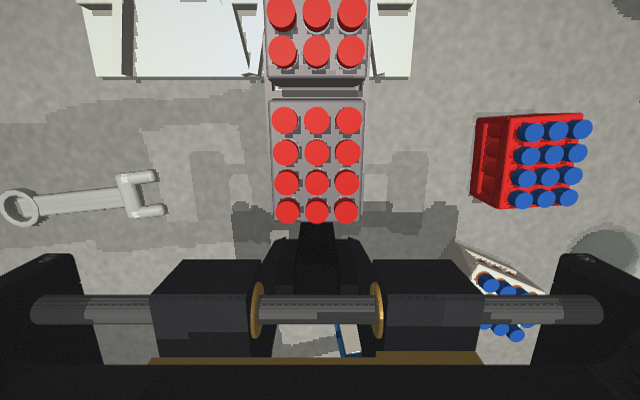

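The finished carrier hangs level in the handle grip (caps plane slope about 0). The second rack row is still over the bay edge and clear of the roof. Handle lifting works, so I'll lay both carriers in the tray this way.

```bash
cat >> h.py <<'E'
TC=np.array([.4673,-.376]);TA=np.radians(180-35.1)
def totray(side):
    d=np.array([np.cos(TA),np.sin(TA)]);n=np.array([-d[1],d[0]])
    h=TC-.0715*d+side*.039*n
    p=manip.state()["tool_pos"]; lin(p[0],p[1],.17,.2)
    manip.move_pose([h[0],h[1],.17],rot(TA)); st()
    lin(h[0],h[1],.060,.15)
    for z in np.arange(.050,.034,-.002):
        lin(h[0],h[1],z,.05); s=manip.state()
        if s["contact_force"][2]>2.: break
    st(); manip.set_gripper(.05); lin(h[0],h[1],.15,.25)
E
python3 - <<'E'
from h import *
totray(1);st()
x,y=.4535,.274
over((x,y),np.pi/2,.17); manip.set_gripper(.05); lin(x,y,.040,.15); manip.set_gripper(.0,60)
lin(x,.262,.040,.03); lin(x,.10,.040,.08); st()
totray(-1);st()
c=cams.capture("top");P=cloud(c);cv2.imwrite("pics/t2.png",c["image"][90:320,220:520].repeat(2,0).repeat(2,1));show(blobs(c,P,"red",.04,.08,10));show(blobs(c,P,"blue",.06,.08,40))
E
```

```text
t 12.1 [ 0.5038 -0.4481  0.1696] F [-0.1  0.3 -2.2] M [-0.16 -0.16 -0.02] w 0.0196 g 60.0
t 15.1 [ 0.5038 -0.4494  0.0384] F [-2.1  2.8  9.2] M [ 0.41  0.47 -0.02] w 0.0192 g 60.0
t 16.3 [ 0.503  -0.4487  0.1494] F [-0.8 -0.2  0.1] M [-0.03 -0.03  0.  ] w 0.0502 g 0.0
t 23.4 [0.4533 0.0999 0.0399] F [-0.3 -1.1  1. ] M [ 0.1   0.08 -0.01] w 0.0196 g 60.0
t 26.0 [ 0.5484 -0.3842  0.1694] F [ 0.6 -0.6 -3.5] M [-0.12 -0.21 -0.01] w 0.0197 g 60.0
t 28.9 [ 0.5487 -0.3855  0.0384] F [-3.   3.1  9.8] M [0.39 0.53 0.01] w 0.0194 g 60.0
t 30.2 [ 0.5479 -0.3849  0.1495] F [ 0.3  0.5 -1.5] M [ 0.   -0.    0.02] w 0.0503 g 0.0
[240. 107.] [0.8066 0.166 ] [49.  9.] deg -42.6 [0.04  0.041 0.045] 43
[257. 148.] [0.6967 0.119 ] [21.  5.] deg 6.2 [0.041 0.041 0.044] 15
[243. 160.] [0.6648 0.1536] [37.  6.] deg -88.5 [0.04  0.041 0.045] 22
[255. 159.] [0.6661 0.1236] [16.  3.] deg -89.4 [0.04  0.042 0.044] 12
[445. 224.] [ 0.5061 -0.3552] [56. 37.] deg -35.1 [0.047 0.057 0.06 ] 260
[471. 243.] [ 0.4609 -0.4192] [54. 39.] deg -34.8 [0.047 0.057 0.06 ] 274
[429. 247.] [ 0.4494 -0.3153] [53. 37.] deg -34.6 [0.048 0.058 0.06 ] 254
[455. 266.] [ 0.4047 -0.3794] [54. 39.] deg -34.0 [0.048 0.057 0.06 ] 275
[352. 180.] [ 0.6109 -0.1256] [29. 20.] deg -75.7 [0.072 0.075 0.078] 95
[371. 239.] [ 0.4672 -0.1713] [28. 18.] deg -75.7 [0.069 0.075 0.078] 89
[616. 283.] [ 0.3735 -0.7471] [87.  2.] deg -89.9 [0.061 0.073 0.079] 42
```

View pics/t2.png

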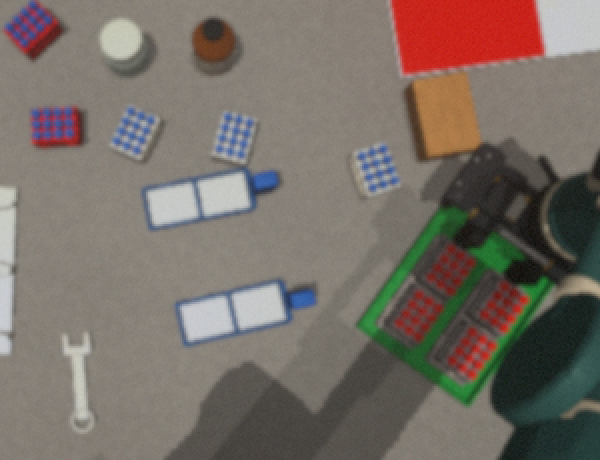

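Both finished carriers lie in the tray, with their caps level at 0.057. The upper blue carrier has been knocked and is now at crop (200,200), and the racks are at crop (136,132), (235,137) and (378,168). I'll measure closer with the wrist camera.

```bash
python3 - <<'E'
from h import *
over((.57,-.20),np.pi/2,.40,lift=.2)
c,P=wristshot();cv2.imwrite("pics/w3.png",c["image"]);np.savez("w3.npz",P=P,**c);st()
show(blobs(c,P,"blue",.043,.058,8));print();show(blobs(c,P,"blue",.002,.1,120));print();show(blobs(c,P,"white",-.002,.044,300))
E
```

```text
t 31.8 [ 0.5694 -0.2004  0.3974] F [ 0.  -0.7 -1. ] M [-0.08  0.02  0.02] w 0.05 g 0.0
[372.   5.] [0.6527 0.0357] [10.  9.] deg 47.3 [0.046 0.05  0.051] 52
[384.   1.] [0.6706 0.0397] [10.  4.] deg -1.1 [0.045 0.048 0.051] 25
[391.   9.] [0.6809 0.0302] [23. 10.] deg 65.5 [0.046 0.049 0.051] 109
[405.   1.] [0.7015 0.0405] [8. 2.] deg -2.6 [0.046 0.048 0.05 ] 17
[380.   9.] [0.6645 0.03  ] [10.  9.] deg 85.4 [0.046 0.049 0.051] 50
[401.   8.] [0.6966 0.0316] [10. 10.] deg 56.0 [0.045 0.049 0.051] 53
[397.  18.] [0.691  0.0187] [11.  8.] deg 43.8 [0.047 0.049 0.051] 51
[370.  80.] [ 0.655  -0.0699] [10.  9.] deg -4.5 [0.048 0.05  0.051] 39
[378.  82.] [ 0.6683 -0.0732] [10.  9.] deg 25.6 [0.047 0.049 0.051] 39
[386.  85.] [ 0.682  -0.0768] [9. 9.] deg 46.4 [0.047 0.05  0.051] 38
[394.  87.] [ 0.6951 -0.0799] [10.  9.] deg 45.7 [0.047 0.049 0.051] 39
[367.  89.] [ 0.6513 -0.0832] [10.  9.] deg 43.5 [0.047 0.049 0.051] 37
[375.  91.] [ 0.6648 -0.0869] [10.  8.] deg 25.8 [0.048 0.05  0.051] 37
[384.  94.] [ 0.6788 -0.0903] [11.  8.] deg 0.2 [0.047 0.05  0.051] 36
[392.  96.] [ 0.6921 -0
[... 1491 characters left out ...]
02] 49647
[328.  43.] [ 0.5877 -0.0079] [65. 48.] deg -78.1 [0.003 0.004 0.006] 1162
[196. 103.] [ 0.3528 -0.0776] [237. 137.] deg -21.5 [-0.002 -0.     0.001] 3674
[ 96. 205.] [ 0.1715 -0.2965] [490. 468.] deg 72.1 [-0.001  0.     0.002] 23975
[242.  74.] [ 0.4379 -0.0558] [65. 48.] deg -76.1 [0.003 0.004 0.006] 1052
[335.  86.] [ 0.6021 -0.0757] [64. 49.] deg -78.6 [0.003 0.004 0.006] 1043
[254. 114.] [ 0.4544 -0.1226] [64. 48.] deg -76.1 [0.003 0.004 0.006] 948
[300. 196.] [ 0.5435 -0.2788] [77. 43.] deg 69.5 [-0.002 -0.     0.001] 386
[334. 272.] [ 0.5997 -0.437 ] [167. 135.] deg 0.3 [-0.001 -0.     0.001] 2339
[316. 340.] [ 0.5721 -0.6346] [401.  94.] deg 0.3 [-0.001 -0.     0.002] 4650
```

View pics/w3.png

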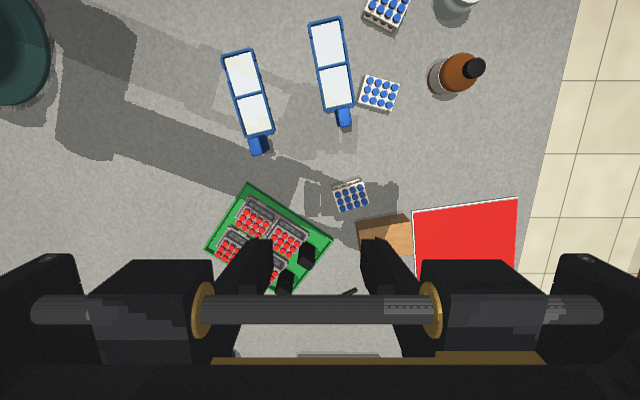

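Wrist view: carrier A is at (333,65), carrier B at (248,95), and the racks are at (378,92), (386,12) and (351,196). All poses are well measured, so I'll move the middle rack into carrier A's near pocket and look again.

```bash
cat >> h.py <<'E'
def racks(c,P):
    "cap blobs -> racks (centre, long-axis angle) with 12 caps"
    cb=blobs(c,P,"blue",.043,.062,8);cb=[b for b in cb if 6<b["wh"][0]<14 and b["wh"][1]>5]
    if not cb:return []
    Q=np.array([b["p"].mean(0) for b in cb]);from scipy.sparse.csgraph import connected_components as cc
    D=np.linalg.norm(Q[:,None,:2]-Q[None,:,:2],axis=2)<.017
    n,l=cc(D);out=[]
    for i in range(n):
        q=Q[l==i]
        if len(q)<9: print("partial",len(q),q.mean(0).round(3));continue
        (cx,cy),(w,h),a=cv2.minAreaRect((q[:,:2]*1000).astype(np.float32))
        if w<h:a+=90
        out.append((np.r_[cx,cy]/1000,np.radians((a+90)%180-90),len(q),q[:,2].mean()))
        print("rack",out[-1][0].round(4),"deg",round(np.degrees(out[-1][1]),1),len(q),round(q[:,2].mean(),4))
    return out
def look(x,y,z=.40,name=None,psi=np.pi/2):
    a=best([x,y,z],psi) if psi is None else psi
    manip.move_pose([x,y,z],rot(a));c,P=wristshot()
    if name:cv2.imwrite(f"pics/{name}.png",c["image"])
    return c,P
def carriers(c,P):
    ws=[b for b in blobs(c,P,"white",-.001,.012,200) if abs(b["wh"][0]-65)<6 and abs(b["wh"][1]-49)<5]
    for b in ws: print("pocket",b["c"].round(4),round(np.degrees(b["a"])%180,1),b["wh"])
    return ws
def pick(rc,ra):
    over(rc,ra,.13); manip.set_gripper(.064); lin(rc[0],rc[1],.016,.15); manip.set_gripper(0,25); s=st(); lin(rc[0],rc[1],.13,.2)
def place(pc,pa,zf=.0195):
    over(pc,pa,.13); lin(pc[0],pc[1],.028,.15); lin(pc[0],pc[1],zf,.03); st(); manip.set_gripper(.06); lin(pc[0],pc[1],.13,.25)
E
python3 - <<'E'
from h import *
d=np.load("w3.npz");c={k:d[k] for k in d.files};P=d["P"]
rs=racks(c,P); m=[r for r in rs if abs(r[0][0]-.672)<.02 and r[0][1]<-.05][0]
pick(m[0],m[1]); place((.6021,-.0757),np.radians(102))
c,P=look(.57,-.13,.40,"w4");st();racks(c,P);carriers(c,P)
E
```

```text
partial 2 [0.658 0.032 0.049]
partial 2 [0.693 0.025 0.049]
rack [ 0.6716 -0.0887] deg -14.1 12 0.0495
rack [ 0.6316 -0.2687] deg 19.0 12 0.0497
t 34.7 [ 0.6726 -0.0888  0.0173] F [-1.2  1.1  4.9] M [0.16 0.07 0.07] w 0.0448 g 25.0
t 37.7 [ 0.6035 -0.0759  0.0212] F [-0.8  1.4  5.1] M [0.01 0.2  0.03] w 0.0446 g 25.0
t 39.8 [ 0.5694 -0.1296  0.3965] F [-0.5  0.4 -0.1] M [-0.07  0.   -0.03] w 0.0598 g 0.0
rack [0.6771 0.0397] deg -24.0 10 0.0492
rack [ 0.6032 -0.0757] deg -78.0 12 0.0536
pocket [ 0.5881 -0.0082] 101.5 [65. 49.]
pocket [ 0.4379 -0.0559] 103.7 [64. 48.]
pocket [ 0.4545 -0.1222] 102.9 [64. 49.]
```

View pics/w4.png

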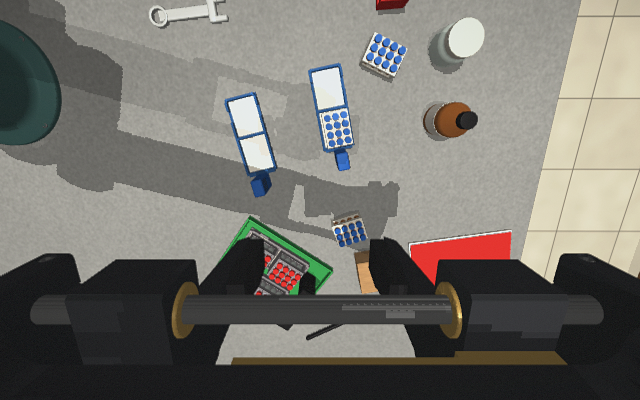

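The first rack is seated (cap height 0.0536, which is 4 mm up). Rack A is at (384,55), with the red look-alike above it at (390,3) and the jar at (462,40). Picking A next, then the rack near the carton.

```bash
python3 - <<'E'
from h import *
c,P=look(.57,-.06,.38);racks(c,P);ps=carriers(c,P)
hsv=cv2.cvtColor(c["image"],cv2.COLOR_BGR2HSV)
m=(hsv[...,0]>100)&(hsv[...,0]<130)&(hsv[...,1]>110)&(P[...,2]>.043)&(P[...,2]<.06)&(np.hypot(P[...,0]-.677,P[...,1]-.04)<.045)
(cx,cy),(w,h),a=cv2.minAreaRect((P[m][:,:2]*1000).astype(np.float32))
if w<h:a+=90
a=np.radians((a+90)%180-90);print("A",cx,cy,w,h,np.degrees(a))
pf=min(ps,key=lambda b:np.hypot(*(b["c"]-[.588,-.008])))
pick((cx/1000,cy/1000),a); place(pf["c"],np.radians(102))
c,P=look(.57,-.27,.38);rs=racks(c,P);ps=carriers(c,P)
r=[r for r in rs if r[0][1]<-.2][0]; print(manip.state()["clock"])
n=[b for b in ps if b["c"][0]<.52]; 
if len(n)==2:
    near=min(n,key=lambda b:b["c"][1]);far=max(n,key=lambda b:b["c"][1]);v=far["c"]-near["c"];an=np.arctan2(v[1],v[0])
    pick(r[0],r[1]); place(near["c"],an)
c,P=look(.57,-.13,.40,"w5");st();racks(c,P);carriers(c,P)
show(blobs(c,P,"blue",.06,.085,40));np.savez("w5.npz",P=P,**c)
E
```

```text
partial 1 [0.801 0.174 0.048]
rack [0.6857 0.1448] deg -86.2 12 0.0491
rack [0.677 0.04 ] deg -24.0 12 0.0494
rack [ 0.6033 -0.0753] deg -78.4 12 0.0537
pocket [ 0.588  -0.0084] 101.8 [63. 49.]
pocket [ 0.4386 -0.0556] 103.6 [63. 49.]
pocket [ 0.454  -0.1223] 104.0 [62. 47.]
A 677.2218627929688 40.16938781738281 38.357398986816406 53.13765335083008 -23.810264587402344
t 43.0 [0.6781 0.0402 0.0173] F [-0.1 -0.3  4.8] M [0.04 0.03 0.01] w 0.0448 g 25.0
t 45.8 [ 0.5894 -0.0085  0.0211] F [-0.2  0.4  4.6] M [0.02 0.17 0.06] w 0.0447 g 25.0
rack [ 0.6031 -0.076 ] deg -78.0 12 0.0533
rack [ 0.6316 -0.269 ] deg 18.6 12 0.0497
pocket [ 0.438  -0.0557] 103.7 [65. 49.]
pocket [ 0.4543 -0.123 ] 103.4 [64. 48.]
48.2417
t 51.0 [ 0.6324 -0.2693  0.0173] F [0.2 0.5 4.3] M [0.08 0.22 0.01] w 0.0451 g 25.0
t 54.2 [ 0.4557 -0.1235  0.0211] F [-1.5  1.1  8.1] M [0.05 0.34 0.06] w 0.0451 g 25.0
t 56.4 [ 0.5689 -0.1298  0.3969] F [0.2 0.5 0.4] M [-0.02  0.07 -0.02] w 0.06 g 0.0
rack [ 0.5892 -0.0085] deg -78.4 12 0.0536
rack [ 0.6031 -0.0756] deg -78.1 12 0.0536
rack [ 0.4564 -0.1244] deg -76.4 12 0.0538
pocket [ 0.4383 -0.0561] 102.9 [64. 48.]
[342. 160.] [ 0.6116 -0.1264] [29. 19.] deg -78.0 [0.068 0.074 0.076] 215
[259. 187.] [ 0.4676 -0.1729] [30. 21.] deg -76.7 [0.066 0.074 0.076] 223
```

View pics/w5.png

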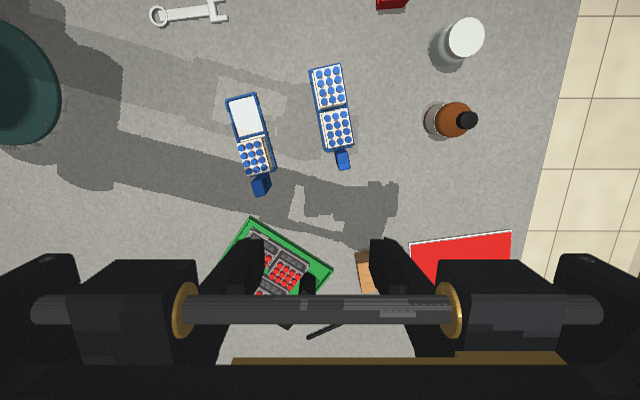

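All three racks are seated (cap heights 0.0536 to 0.0538). I'll slide carrier A into lane 2, then B into lane 1.

```bash
cat >> h.py <<'E'
def insert(h,a,x):
    manip.move_pose([h[0],h[1],.17],rot(a)); manip.set_gripper(.045); lin(h[0],h[1],.034,.15); manip.set_gripper(0,60); st()
    lin(h[0],h[1],.055,.05)
    c,P=wristshot(); m=np.hypot(P[...,0]-h[0],P[...,1]-h[1])<.18
    rs=[r for r in racks(c,np.where(m[...,None],P-[0,0,.021],np.nan))]
    lin(h[0],h[1],.15,.2); manip.move_pose([x,.02,.15],rot(np.pi/2)); lin(x,.02,.045,.12); lin(x,.03,.042,.05); st()
    lin(x,.09,.0415,.06); st(); lin(x,.15,.0405,.06); st(); lin(x,.235,.040,.06); st()
    for y in(.245,.255,.265,.272,.275):
        lin(x,y,.040,.04); s=st()
        if np.abs(s["contact_force"]).max()>30: print("STOP");return
E
python3 - <<'E'
from h import *
insert((.6122,-.127),np.radians(101.8),.5425)
E
```

```text
t 59.3 [ 0.6126 -0.1271  0.0347] F [-1.5 -0.5  3.5] M [-0.02  0.16  0.09] w 0.0193 g 60.0
partial 6 [ 0.592 -0.022  0.052]
rack [ 0.6033 -0.0747] deg -77.7 12 0.0527
t 62.7 [0.5426 0.0305 0.0423] F [-0.3 -0.8 -3. ] M [-0.32  0.09 -0.01] w 0.0194 g 60.0
t 63.8 [0.5425 0.0898 0.0415] F [ 0.3  0.2 -2.6] M [-0.23  0.09  0.02] w 0.0197 g 60.0
t 65.0 [0.5427 0.1504 0.0407] F [ 0.4  2.5 -0.4] M [ 0.21  0.03 -0.04] w 0.0197 g 60.0
t 66.5 [0.5429 0.236  0.0407] F [-0.1 -4.5  5.9] M [-0.75  0.08  0.09] w 0.0194 g 60.0
t 66.9 [0.5426 0.2439 0.0407] F [ -0.2 -12.4   8.9] M [-1.86  0.13  0.12] w 0.0197 g 60.0
t 67.3 [0.5427 0.2526 0.0407] F [ -0.6 -16.3   9.3] M [-2.43  0.03  0.2 ] w 0.0199 g 60.0
t 67.7 [0.5426 0.2629 0.0407] F [ -0.8 -15.7  10.5] M [-2.26  0.11  0.19] w 0.0194 g 60.0
t 68.0 [0.5428 0.2726 0.0407] F [-0.  -5.5  6.3] M [-0.96  0.05 -0.  ] w 0.0197 g 60.0
t 68.3 [0.5428 0.2756 0.0407] F [ 0.9 -6.4  5.7] M [-0.97  0.11 -0.01] w 0.0196 g 60.0
```

Lane 2 clicked: the push force fell from 16 N to 5 N at y = 0.273. Now I'll re-measure carrier B and insert it.

```bash
python3 - <<'E'
from h import *
p=manip.state()["tool_pos"];manip.set_gripper(.045);lin(p[0],p[1],.17,.2)
c,P=look(.50,-.13,.36);rs=racks(c,P);ps=carriers(c,P)
n=[r for r in rs if r[0][1]<.05][0][0];b=[q for q in blobs(c,P,"blue",.002,.1,120) if abs(q["wh"][0]-172)<12];show(b)
f=ps[0]["c"];b=b[0];a=b["a"]%np.pi;d=np.array([np.cos(a),np.sin(a)])
h=b["c"]-.0715*d;print("handle",h,np.degrees(a),"alt",f-.1215*d)
insert(h,a,.4535)
E
```

```text
rack [ 0.4562 -0.1244] deg -76.5 12 0.0538
pocket [ 0.4382 -0.0558] 103.6 [64. 49.]Traceback (most recent call last):
  File "<stdin>", line 5, in <module>
IndexError: list index out of range
```

```bash
python3 - <<'E'
from h import *
insert((.4670,-.1735),np.radians(103.6),.4535)
p=manip.state()["tool_pos"];manip.set_gripper(.045);lin(p[0],p[1],.17,.2)
c,P=look(.50,.20,.30,"w6");st()
g=blobs(c,P,"blue",.079,.09,60);show(g)
c=cams.capture("top");P=cloud(c);show(blobs(c,P,"red",.046,.08,20))
E
```

```text
t 73.9 [ 0.4674 -0.1737  0.0346] F [-0.2  0.1  3.7] M [-0.09  0.19  0.06] w 0.0195 g 60.0
rack [ 0.456  -0.1238] deg -76.2 11 0.0531
t 77.4 [0.4536 0.0305 0.0422] F [ 0.7 -0.3 -2.5] M [-0.23  0.05 -0.01] w 0.0193 g 60.0
t 78.5 [0.4534 0.0898 0.0415] F [ 1.1  0.5 -2.3] M [-0.17  0.08 -0.01] w 0.0198 g 60.0
t 79.7 [0.4536 0.15   0.0406] F [-0.8  1.1 -1.3] M [ 0.    0.02 -0.03] w 0.0196 g 60.0
t 81.2 [0.4537 0.2357 0.0406] F [-1.2 -4.9  6.5] M [-0.79  0.18  0.05] w 0.0193 g 60.0
t 81.6 [0.4535 0.2439 0.0406] F [ -0.1 -13.3  10. ] M [-1.92  0.09 -0.15] w 0.0198 g 60.0
t 82.0 [0.4534 0.2528 0.0406] F [ -0.2 -17.   11.6] M [-2.56  0.03 -0.19] w 0.0198 g 60.0
t 82.4 [0.4535 0.2632 0.0406] F [ -0.2 -14.7  10.9] M [-2.24  0.04 -0.12] w 0.0195 g 60.0
t 82.8 [0.4537 0.2724 0.0406] F [-0.2 -5.9  6.5] M [-1.03  0.13 -0.03] w 0.0195 g 60.0
t 83.0 [0.4537 0.2756 0.0406] F [-0.2 -5.4  6.2] M [-0.95  0.09 -0.06] w 0.0193 g 60.0
t 85.1 [0.4984 0.2001 0.2968] F [-0.   0.9 -0.6] M [-0.02  0.1   0.02] w 0.045 g 0.0
[315.  90.] [0.4981 0.3035] [219.   4.] deg -0.0 [0.08  0.081 0.082] 709
[280. 114.] [0.4543 0.2764] [28. 19.] deg 88.9 [0.079 0.081 0.082] 354
[352. 114.] [0.5429 0.2764] [28. 19.] deg -89.1 [0.079 0.081 0.082] 356
[445. 224.] [ 0.5065 -0.3548] [54. 37.] deg -34.0 [0.048 0.057 0.06 ] 260
[471. 243.] [ 0.4617 -0.4188] [55. 38.] deg -35.3 [0.047 0.057 0.06 ] 279
[429. 247.] [ 0.4498 -0.3156] [54. 37.] deg -36.3 [0.048 0.057 0.06 ] 252
[456. 266.] [ 0.4048 -0.3795] [54. 38.] deg -34.8 [0.048 0.057 0.061] 269
```

View pics/w6.png

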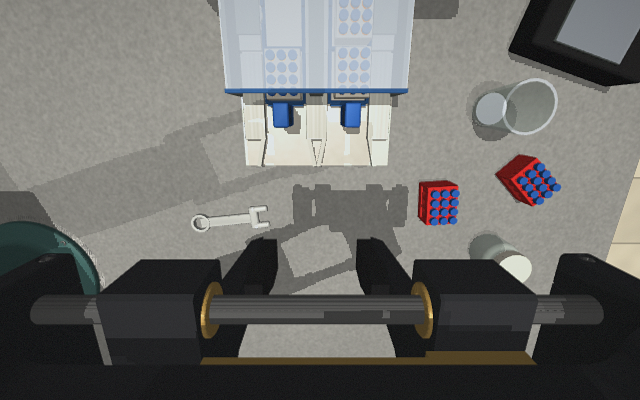

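Both blue handles are at y = 0.276, at (283,114) and (351,114). That is about 2 mm past the measured home and straight, with the racks visible through the roof. The finished carriers lie level in the tray, so I'm handing in.

```bash
python3 -c "
from h import *
print(order.close_job())"
```

```text
the job is handed in; nothing more can be done
None
```

I handed in the job at about 85 s: both grey carriers are flat in the return tray, all three white racks are seated in the blue carriers, and both blue carriers clicked home, one in each lane; the judge's result was not shown.

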